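Cheese fork and spade from the hooks into the block

ROBOT

A 6-joint arm with a two-finger parallel gripper is mounted at the origin on the work surface. World frame = base frame: x ahead of the robot, y to its left, z up, the work surface at z = 0. Lengths are in mm, angles in rad, forces in N, time in s.
With the tool pointing down it reaches from about 275 to 825 mm from the base axis. Payload 4.9 kg.
Tool frame: the origin (TCP) lies at the very end of the fingers, on their centre line; the grasp point (between the pads) lies 19 mm behind it; z points along the fingers, y is the line along which they close (so a half turn about z gives the same grasp; the last joint's range is limited). The gripper opens to 85 mm and grips with 20 to 120 N. Pads are 22 mm wide; open, the fingers measure 114 mm over their backs; the gripper's body (76 mm by 85 mm) begins 54 mm behind the grasp point. The pads swing forward as they close: fully open they stand 13 mm farther back than shut.
Start: joints at [1.144, 0.326, -0.193, 1.052, 0, 1.437], TCP at [158.743, 526.611, 231.281] pointing down, gripper open.
Joint ranges: [-2.65, 2.65], [-0.97, 1.79], [-1.3, 1.35], [-1.93, 2.1], [-1.47, 1.37], [-3.14, 3.14]. Speed limits (rad/s): [2.57, 2.57, 3.14, 3.14, 3.14, 3.14].

INTERFACE

Orientations are given as [roll, pitch, yaw] about the fixed x, y, z axes, in that order (R = Rz(yaw) Ry(pitch) Rx(roll)).
In Python, from bench import bot, solve_ik, imaging gives the robot as it stands. Calls block until the motion is done:
- bot.move_ptp(position, orientation): joint-space move of the TCP to a pose.
- bot.movel(position, rot=None, max_speed=150, threshold=None): straight line of the TCP; rot=None keeps the orientation; max_speed is the mean speed in mm/s. With threshold (N) it stops when the force on the tool has changed by that much, and returns True; else False.
- bot.move_j(angles): joint-space move.
- bot.grip(opening, effort=None): opening from 0.0 (shut) to 1.0 (fully open); effort is the grip in N (None keeps the last); returns when the fingers have stopped.
- bot.dwell(seconds).
- solve_ik(position, orientation): joint angles nearest the present ones, or None.
- bot.get_state(): the state.
- imaging.capture(name): name is "scene" or "top" or "wrist"; returns the picture (384x512x3 uint8, blue, green, red); there is no depth.
- imaging.camera_model(name): a dict with "K" (3x3 intrinsics, pixels), "k1" (the pictures are not rectified: a ray, as slopes to the right and down, at radius r is drawn at 1 + k1 r^2 times it, then the intrinsics apply), "position" and "rotation" of the camera in the world. Camera axes: x right, y up, looking along -z (the intrinsics and any distortion apply to the point x, -y, -z); pixel columns grow to the right and rows downward; lengths in mm; the calibration is good to about 2 mm. A picture is of the moment at which its call begins: read the wrist's pose just before it. camera_model takes no time and is no camera call; for the wrist camera it gives the pose at the moment of the call.
A pose or a line that the arm cannot do raises bot.IKError and nothing moves.
- bot.sign_off(): hands the job in; it is judged then, once.
The state is a dict: "t": time; "qpos": joint angles; "joint_velocities": joint speeds; "effort": joint torques, N m; "tcp_pos": TCP position; "orientation": TCP orientation; "contact_force": force on the tool from outside, world axes, zero at the start; "wrist_torque": the same for the moment, N m; "opening": opening from 0.0 (shut) to 1.0 (fully open); "gripper_force": force on a finger pad.
Only numpy, scipy, OpenCV 4.12 (cv2) and the standard library are available. Lean on these libraries where they do the work, as an engineer would, in place of code of your own. Each camera call takes 0.05 s, during which the arm holds its last target. There are 200 camera calls.

TASK

Lay the cheese table: take the blue-handled cheese fork and the orange-handled cheese spade off their hooks and stand them upright in the two holes of the wooden block, one in each, either way round, fully home with the steel collar resting on the top of the block. Do not let them fall over, leave the wooden-handled knife hanging on its hook, and do not push the fruit, jar and bowls about.

Things in the scene. Friction and masses are not known exactly. Their poses are not given: they have to be found in the camera images.
- fork: Cheese fork, blue handle. Origin: centre of its steel collar's underside; z up the handle to the eye it hangs by (on any hook), x as the stand's. Above: collar 30 mm diameter, 7 high; handle 16 (y) x 12 mm (x) from z = 7 to 123; eye centre at 142, 26 inside, 36 outside. Below: plug 17 diameter to z = -14, tapering to 10 at -20; two prongs to -62, 14 wide. About 80 g.
- spade: Cheese spade, orange handle, flat square blade 14 mm wide down to z = -62 mm; origin, axes, collar, handle, eye and plug as on the fork. About 80 g. It hangs on any of the three hooks.
- knife: Cheese knife, pale wooden handle, narrow blade down to z = -62 mm; origin, axes, collar, handle and eye as on the fork. It hangs on the remaining hook and stays there.
- stand: Fixed white and brass stand. Origin on the table under the middle notch; x from the hooks' free ends to the posts, y along the hooks. Light bar over the hooks: x = -18 to 18, z = 350 to 366 mm, so the hand must come in tilted from -x. 10 mm crossbar at x = 60, z = 296; posts 16 thick at x = 60, y = +-140; base x = -30 to 90, y = +-150, 18 high. To unhook: lift 14 mm, then draw 40 mm to -x.
- hook0 (a point): Hook at y = -85 mm of the stand: the notch (z = 290 mm) where an eye hangs. Brass bar 6 mm thick: from the notch it rises 10 mm to its free end, 22 mm towards the stand's -x, and 6 mm to the crossbar, 60 mm towards +x. Any of the tools may hang here.
- hook1 (a point): Hook at y = 0 of the stand, shaped as hook0: its notch (z = 290 mm).
- hook2 (a point): Hook at y = 85 mm of the stand, shaped as hook0: its notch (z = 290 mm).
- block: Fixed wooden block, 75 mm (x) by 165 mm (y) by 85 mm high, with two bores in its top. Origin at the centre of its underside, z up.
- block_hole0 (a point): Centre of the mouth of the first bore, on the block's top (85 mm above the table), at y = -45 mm in the block's frame; 22 mm diameter, 72 mm deep, mouth chamfered 3 mm.
- block_hole1 (a point): The same for the second bore, at y = 45 mm in the block's frame.
- fig_a: Purple fig, 48 mm diameter and 48 mm high; bystander. Origin at its underside.
- fig_b: Another such fig; bystander.
- ramekin: Small white bowl, 72 mm diameter, 38 mm high; bystander. Origin at its underside.
- jar: Amber jam jar, 60 mm diameter, 75 mm high; bystander. Origin at its underside.
- bowl: Small blue bowl, 100 mm diameter, 50 mm high; bystander. Origin at its underside.

How it is judged (in metres and radians):
At the end, for the whole second after the job is handed in: Fork and spade each stand in one of the bores: origin within 6 mm of its centre sideways and 5 mm of the block's top, upright within 0.12 rad, at rest (under 0.02 m/s). Knife within 20 mm of where it hung, upright within 0.2 rad; figs, ramekin, jar and bowl within 30 mm of their starts (((horizontal distance between fork and block_hole0 below 0.006 m and z of fork in the frame of block_hole0 between -0.005 and 0.005 m and angle between fork's own z axis and vertical below 0.12 rad and linear speed of fork below 0.02 m/s) or (horizontal distance between fork and block_hole1 below 0.006 m and z of fork in the frame of block_hole1 between -0.005 and 0.005 m and angle between fork's own z axis and vertical below 0.12 rad and linear speed of fork below 0.02 m/s)) and ((horizontal distance between spade and block_hole0 below 0.006 m and z of spade in the frame of block_hole0 between -0.005 and 0.005 m and angle between spade's own z axis and vertical below 0.12 rad and linear speed of spade below 0.02 m/s) or (horizontal distance between spade and block_hole1 below 0.006 m and z of spade in the frame of block_hole1 between -0.005 and 0.005 m and angle between spade's own z axis and vertical below 0.12 rad and linear speed of spade below 0.02 m/s)) and distance of knife from where it was at the start of the episode below 0.02 m and angle between knife's own z axis and vertical below 0.2 rad and distance of each of fig_a, fig_b, ramekin, jar, bowl from where it was at the start of the episode below 0.03 m); the robot touches nothing.
It fails at once if the fork falls over (leans more than 1 rad) (angle between fork's own z axis and vertical above 1 rad).
It fails at once if the spade falls over (leans more than 1 rad) (angle between spade's own z axis and vertical above 1 rad).
It fails at once if the knife is taken or knocked off its hook (moved more than 60 mm) (distance of knife from where it was at the start of the episode above 0.06 m).
It fails at once if a fig, the ramekin, the jar or the bowl is pushed more than 30 mm (distance of any of fig_a, fig_b, ramekin, jar, bowl from where it was at the start of the episode above 0.03 m).
It also fails if it takes over 72 s, if anything falls off the work surface, if the arm or the gripper's body presses on something with over 40 N, if the wrist force passes 120 N, or if a joint passes its speed limit or range.

## Working session

There is one attempt and no reset: what is moved stays moved. The work goes in short steps, each a Python script; the robot and the scene stay as the last script left them, time stands still between calls to the robot, and variables do not carry over. Pictures are saved under pics/ and viewed, at most 10 in all, crops included, and the job is handed in when it is done.

```bash
ls; mkdir -p pics
python3 - <<'E'
from bench import bot, solve_ik, imaging
import cv2, numpy as np
for n in ("scene","top"):
    cv2.imwrite(f"pics/{n}0.png",imaging.capture(n))
    m=imaging.camera_model(n);print(n,{k:np.round(v,3).tolist() for k,v in m.items()})
s=bot.get_state();print(s['t'],s['orientation'],s['opening'])
E
```

```text
pics
scene {'K': [[383.074, 0.0, 249.154], [0.0, 383.074, 193.984], [0.0, 0.0, 1.0]], 'k1': -0.12, 'position': [1235.472, 284.61, 1102.881], 'rotation': [0.675, -0.013, 1.969]}
top {'K': [[346.797, 0.0, 248.966], [0.0, 346.797, 196.486], [0.0, 0.0, 1.0]], 'k1': -0.01, 'position': [297.605, -23.51, 1368.898], 'rotation': [0.202, -0.004, -1.418]}
0.1 [-3.14013499e+00 -2.26131378e-04  2.84876378e+00] 0.9945503298505706
```

View pics/scene0.png

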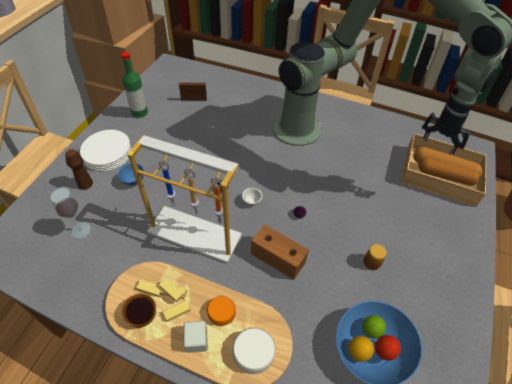

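View pics/top0.png

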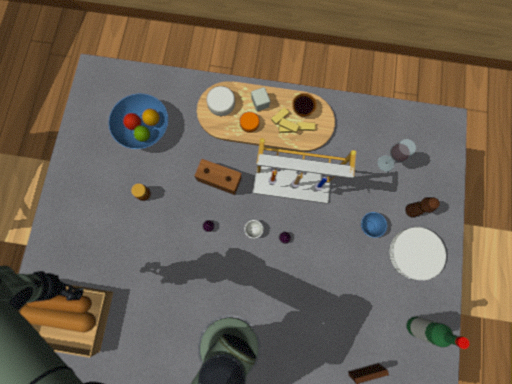

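The scene view shows the stand, with the blue fork at (168,182), the knife at (193,190) and the orange spade at (218,198), and the block at (279,250). In the top view the block is at (218,176), with holes at about (204,170) and (232,181). The stand's bar is at (306,163).

```bash
cat > h.py <<'E'
from bench import bot, solve_ik, imaging
import cv2, numpy as np
from scipy.spatial.transform import Rotation as Ro
np.set_printoptions(precision=2,suppress=True)
def rays(m,uv):
    K=np.array(m['K']);d=np.array([m['k1'],0,0,0.])
    # model: drawn = (1+k1 r^2)*ray, as OpenCV
    p=cv2.undistortPoints(np.array(uv,float).reshape(-1,1,2),K,d).reshape(-1,2)
    v=np.c_[p[:,0],-p[:,1],-np.ones(len(p))]
    v=Ro.from_euler('xyz',m['rotation']).apply(v)
    return np.array(m['position']),v/np.linalg.norm(v,axis=1)[:,None]
def plane(m,uv,z):
    o,v=rays(m,uv);return o+v*((z-o[2])/v[:,2])[:,None]
def tri(obs):  # obs: list of (model,[u,v]) -> point, residual mm
    A=np.zeros((3,3));b=np.zeros(3);L=[]
    for m,uv in obs:
        o,v=rays(m,[uv]);P=np.eye(3)-np.outer(v[0],v[0]);A+=P;b+=P@o;L.append((P,o))
    x=np.linalg.solve(A,b);return x,[round(float(np.linalg.norm(P@(x-o))),2) for P,o in L]
def proj(m,X):
    c=Ro.from_euler('xyz',m['rotation']).inv().apply(np.atleast_2d(X)-np.array(m['position']))
    return cv2.projectPoints(np.c_[c[:,0],-c[:,1],-c[:,2]],np.zeros(3),np.zeros(3),np.array(m['K']),np.array([m['k1'],0,0,0.]))[0].reshape(-1,2)
E
python3 - <<'E'
from h import *
s=cv2.imread('pics/scene0.png');t=cv2.imread('pics/top0.png')
M={n:imaging.camera_model(n) for n in('scene','top')}
print('holes top',plane(M['top'],[[204,170],[232,181]],85))
print('holes scene',plane(M['scene'],[[265,239],[290,255]],85))
print('bar top',plane(M['top'],[[259,152],[355,164],[354,176],[258,166]],366))
print('base top',plane(M['top'],[[254,190],[328,202]],18))
print('figs etc top',plane(M['top'],[[208,226],[285,238],[254,229],[140,191],[374,224]],30))
a=cv2.resize(t[135:255,130:390],None,fx=3,fy=3,interpolation=3)[:, :780]
b=cv2.resize(s[120:290,110:310],None,fx=3.5,fy=3.5,interpolation=3)
cv2.imwrite('pics/b.png',b)
m=imaging.camera_model('wrist');st=bot.get_state()
R=Ro.from_euler('xyz',st['orientation'])
print('wrist cam in tool',R.inv().apply(np.array(m['position'])-st['tcp_pos']),(R.inv()*Ro.from_euler('xyz',m['rotation'])).as_matrix(),m['K'],m['k1'])
E
```

```text
holes top [[634.59 198.24  85.  ]
 [608.08  85.    85.  ]]
holes scene [[625.68  95.94  85.  ]
 [648.94 186.66  85.  ]]
bar top [[ 642.07   -4.99  366.  ]
 [ 649.02 -296.74  366.  ]
 [ 611.23 -297.17  366.  ]
 [ 597.94   -8.47  366.  ]]
base top [[ 601.18   -2.1    18.  ]
 [ 597.82 -299.65   18.  ]]
figs etc top [[ 430.01  152.47   30.  ]
 [ 429.52 -148.45   30.  ]
 [ 445.66  -25.33   30.  ]
 [ 525.64  442.5    30.  ]
 [ 535.86 -483.66   30.  ]]
wrist cam in tool [  76.86   -0.3  -142.13] [[-0.    0.95  0.3 ]
 [ 1.    0.   -0.  ]
 [-0.    0.3  -0.95]] [[305.24   0.   257.56]
 [  0.   305.24 191.91]
 [  0.     0.     1.  ]] -0.004629515177061108
```

View pics/b.png

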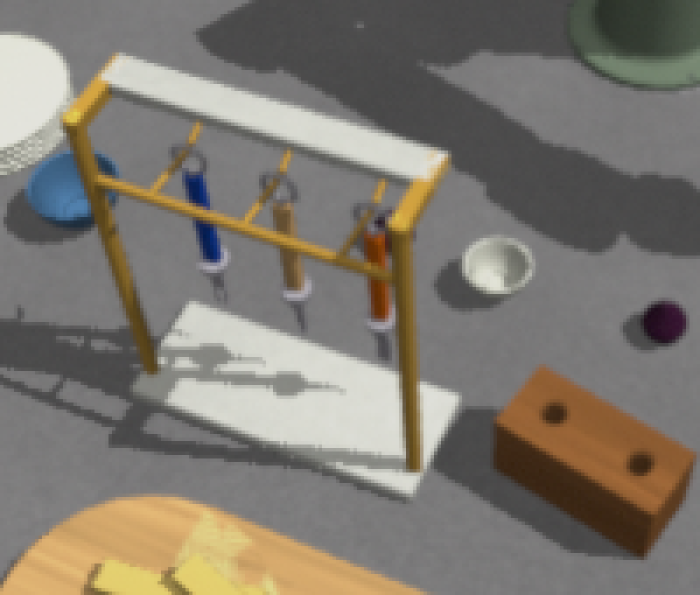

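The enlarged scene view shows the fork on the far hook (world y about -237), the knife in the middle, and the spade nearest the block. All of them hang clear. Next I check which hand tilts the arm can reach.

```bash
cat >> h.py <<'E'
def ori(t,yaw=0,up=True):  # tool z tilted t below horizontal, heading yaw; up: camera above
    z=np.array([np.cos(t),0,-np.sin(t)]);x=np.array([np.sin(t),0,np.cos(t)])*(1 if up else -1)
    R=np.c_[x,np.cross(z,x),z];return Ro.from_euler('z',yaw)*Ro.from_matrix(R)
def rpy(R): return R.as_euler('xyz')
def tcp(g,R): return np.array(g,float)+R.apply([0,0,19])  # grasp point -> TCP
E
python3 - <<'E'
from h import *
pts={'fork':(625,-237,200),'forkpre':(540,-237,215),'spade':(625,-67,200),'h0':(610,90,150),'h1':(640,190,150),'h1hi':(640,190,270),'look':(500,-152,230)}
for up in(True,False):
  for td in(15,30,45,60):
    for yaw in(-.3,0,.3):
      o=[]
      for k,g in pts.items():
        R=ori(np.radians(td),yaw,up);q=solve_ik(list(tcp(g,R)),list(rpy(R)));o.append(k+(':ok' if q is not None else ':--'))
      print(up,td,yaw,*o)
R=ori(np.radians(30),0,True);print(solve_ik(list(tcp(pts['spade'],R)),list(rpy(R))))
R=ori(np.radians(30),0,False);print(solve_ik(list(tcp(pts['spade'],R)),list(rpy(R))))
E
```

```text
True 15 -0.3 fork:ok forkpre:-- spade:ok h0:ok h1:ok h1hi:ok look:--
True 15 0 fork:ok forkpre:ok spade:ok h0:-- h1:ok h1hi:ok look:--
True 15 0.3 fork:ok forkpre:ok spade:ok h0:ok h1:ok h1hi:ok look:ok
True 30 -0.3 fork:ok forkpre:ok spade:ok h0:ok h1:ok h1hi:ok look:--
True 30 0 fork:ok forkpre:ok spade:ok h0:ok h1:ok h1hi:ok look:ok
True 30 0.3 fork:ok forkpre:ok spade:ok h0:ok h1:ok h1hi:ok look:ok
True 45 -0.3 fork:ok forkpre:ok spade:ok h0:ok h1:ok h1hi:ok look:ok
True 45 0 fork:ok forkpre:ok spade:ok h0:ok h1:ok h1hi:ok look:ok
True 45 0.3 fork:ok forkpre:ok spade:ok h0:ok h1:ok h1hi:ok look:ok
True 60 -0.3 fork:ok forkpre:ok spade:ok h0:ok h1:ok h1hi:ok look:ok
True 60 0 fork:ok forkpre:ok spade:ok h0:ok h1:ok h1hi:ok look:ok
True 60 0.3 fork:ok forkpre:ok spade:ok h0:ok h1:ok h1hi:ok look:ok
False 15 -0.3 fork:ok forkpre:-- spade:ok h0:ok h1:ok h1hi:ok look:--
False 15 0 fork:ok forkpre:ok spade:ok h0:-- h1:ok h1hi:ok look:--
False 15 0.3 fork:ok forkpre:ok spade:ok h0:ok h1:ok h1hi:ok look:ok
False 30 -0.3 fork:ok forkpre:ok spade:ok h0:ok h1:ok h1hi:ok look:--
False 30 0 fork:ok forkpre:ok spade:ok h0:ok h1:ok h1hi:ok look:ok
False 30 0.3 fork:ok forkpre:ok spade:ok h0:ok h1:ok h1hi:ok look:ok
False 45 -0.3 fork:ok forkpre:ok spade:ok h0:ok h1:ok h1hi:ok look:ok
False 45 0 fork:ok forkpre:ok spade:ok h0:ok h1:ok h1hi:ok look:ok
False 45 0.3 fork:ok forkpre:ok spade:ok h0:ok h1:ok h1hi:ok look:ok
False 60 -0.3 fork:ok forkpre:ok spade:ok h0:ok h1:ok h1hi:ok look:ok
False 60 0 fork:ok forkpre:ok spade:ok h0:ok h1:ok h1hi:ok look:ok
False 60 0.3 fork:ok forkpre:ok spade:ok h0:ok h1:ok h1hi:ok look:ok
[-0.37  0.32 -1.13 -0.9   0.32  2.95]
[-0.37  0.32 -1.13 -0.9   0.32 -0.19]
```

```bash
cat > look.py <<'E'
from h import *
import pickle
def snap(name,p,R):
    bot.move_ptp(list(p),list(rpy(R)));bot.dwell(0.3)
    m=imaging.camera_model('wrist');im=imaging.capture('wrist')
    cv2.imwrite(f'pics/{name}.png',im);pickle.dump(m,open(f'{name}.pkl','wb'));return im
E
python3 - <<'E'
from look import *
r=np.radians
I=[snap('bA',(530,190,300),ori(r(60),0.1,False)),snap('bB',(530,90,300),ori(r(60),0.1,False)),
snap('tA',(470,-110,230),ori(r(40),0,False)),snap('tB',(470,-195,230),ori(r(40),0,False))]
g=np.vstack([np.hstack(I[:2]),np.hstack(I[2:])])
cv2.imwrite('pics/q.png',cv2.resize(g,(800,600),interpolation=cv2.INTER_AREA));print(bot.get_state()['t'])
E
```

```text
5.125
```

View pics/q.png

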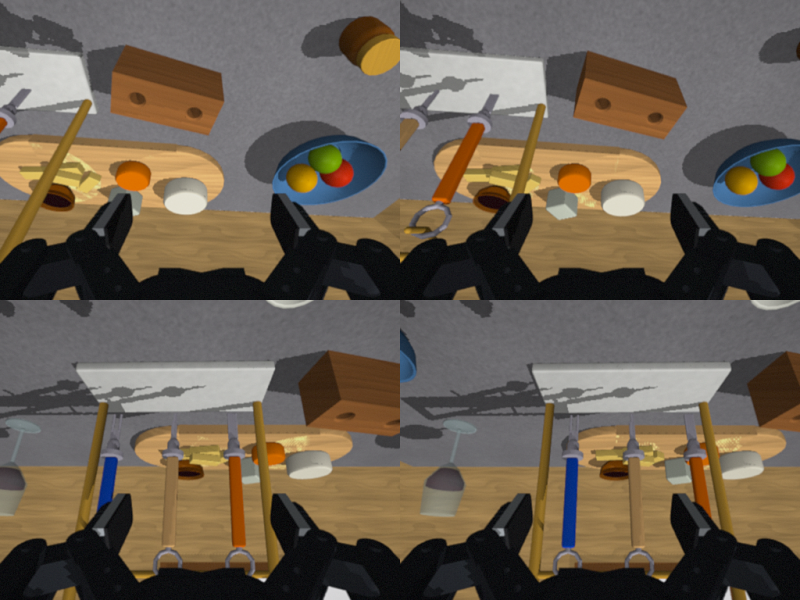

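In the two block views (top row, image upside down) the holes are at full-resolution pixels of about (177,125),(248,143) and (260,132),(328,150). In the tool views (bottom row) the fork's handle meets its collar at about (142,582) in view px, or (218,205) full-res in the right view. The spade's is at (235,457) in view px, left view. Now I measure these points.

```bash
cat > meas.py <<'E'
from look import *
def load(n): return cv2.imread(f'pics/{n}.png'),pickle.load(open(f'{n}.pkl','rb'))
def hole(im,c,w=20):
    x,y=map(int,c);p=im[y-w:y+w,x-w:x+w].max(axis=2)
    th,_=cv2.threshold(p,0,255,cv2.THRESH_BINARY+cv2.THRESH_OTSU)
    cs,_=cv2.findContours((p<th).astype(np.uint8),cv2.RETR_EXTERNAL,cv2.CHAIN_APPROX_NONE)
    cs=[q for q in cs if len(q)>8];q=min(cs,key=lambda q:np.linalg.norm(q.reshape(-1,2).mean(0)-w))
    e=cv2.fitEllipse(q);return np.array(e[0])+[x-w,y-w],e[1]
def mask(im,col):
    h=cv2.cvtColor(im,cv2.COLOR_BGR2HSV)
    lo,hi={'blue':((110,150,60),(128,255,255)),'orange':((5,200,90),(14,255,255))}[col]
    k=cv2.inRange(h,lo,hi);n,l,s,c=cv2.connectedComponentsWithStats(k)
    a=[s[i,4]*(max(s[i,3]/max(s[i,2],1),.1)>1.5) for i in range(1,n)];return (l==1+int(np.argmax(a))).astype(np.uint8)
E
python3 - <<'E'
from meas import *
A,mA=load('bA');B,mB=load('bB')
for ca,cb in(((177,125),(260,132)),((248,143),(328,150))):
    a,sa=hole(A,ca);b,sb=hole(B,cb);print('hole',a,sa,b,sb,*tri([(mA,a),(mB,b)]),plane(mA,[a],85),plane(mB,[b],85))
for n in('tA','tB'):
    im,m=load(n)
    for c in('blue','orange'):
        k=mask(im,c);y,x=np.nonzero(k)
        print(n,c,len(x),x.min(),x.max(),y.min(),y.max(),[ (int(r),round(x[y==r].mean(),1),int((y==r).sum())) for r in range(y.min(),y.max(),8)])
E
```

```text
hole [175.84 125.55] (13.76638126373291, 21.524188995361328) [259.45 132.4 ] (14.127265930175781, 20.022594451904297) [614.57 101.8   83.24] [0.07, 0.07] [[613.18 102.25  85.  ]] [[613.37 101.66  85.  ]]
hole [248.77 143.63] (12.975502014160156, 18.468002319335938) [326.64 149.97] (12.021478652954102, 19.138750076293945) [633.  189.7  83.3] [0.15, 0.15] [[631.45 189.62  85.  ]] [[631.82 189.1   85.  ]]
tA blue 897 125 149 201 269 [(201, np.float64(141.5), 10), (209, np.float64(141.2), 15), (217, np.float64(139.9), 14), (225, np.float64(139.0), 15), (233, np.float64(137.6), 12), (241, np.float64(136.1), 15), (249, np.float64(135.5), 15), (257, np.float64(134.5), 16), (265, np.float64(126.5), 4)]
tA orange 1758 293 313 201 315 [(201, np.float64(299.5), 12), (209, np.float64(300.0), 15), (217, np.float64(300.5), 14), (225, np.float64(301.0), 15), (233, np.float64(301.5), 14), (241, np.float64(302.0), 15), (249, np.float64(302.1), 14), (257, np.float64(302.0), 15), (265, np.float64(303.0), 15), (273, np.float64(303.5), 16), (281, np.float64(303.5), 16), (289, np.float64(304.5), 16), (297
[... 193 characters left out ...]
19.5), 14), (226, np.float64(219.9), 12), (234, np.float64(218.1), 12), (242, np.float64(218.8), 13), (250, np.float64(218.4), 14), (258, np.float64(218.8), 12), (266, np.float64(217.1), 14), (274, np.float64(217.5), 13), (282, np.float64(216.5), 16), (290, np.float64(216.9), 15), (298, np.float64(215.5), 16), (306, np.float64(216.2), 14), (314, np.float64(215.2), 12)]
tB orange 988 372 397 202 277 [(202, np.float64(378.5), 12), (210, np.float64(380.4), 14), (218, np.float64(381.0), 15), (226, np.float64(381.5), 14), (234, np.float64(383.5), 16), (242, np.float64(384.5), 16), (250, np.float64(385.5), 14), (258, np.float64(387.0), 14), (266, np.float64(391.9), 8), (274, np.float64(395.5), 4)]
```

Run:
```python
from meas import *
for c in('blue','orange'):
    L={}
    for n in('tA','tB'):
        im,m=load(n);k=mask(im,c);y,x=np.nonzero(k)
        s=(y<255);p=np.polyfit(y[s],x[s],1);L[n]=(m,p)
    for r in(201.5,225,250):
        # same row in both views: pure sideways shift of the camera, so rows correspond
        print(c,r,*tri([(L[n][0],(np.polyval(L[n][1],r),r)) for n in L]))
    # independent: scene/top rays
    for n in('scene','top'):
        im=cv2.imread(f'pics/{n}0.png')
        k=mask(im[150:230],c);y,x=np.nonzero(k);print(n,len(x),x.mean(),y.mean()+150)
```

```text
blue 201.5 [ 622.52 -234.43  145.48] [0.53, 0.53]
blue 225 [ 622.7  -234.43  171.89] [0.51, 0.51]
blue 250 [ 622.87 -234.43  198.31] [0.48, 0.48]
scene 35 166.11428571428573 173.82857142857142
top 33 321.6060606060606 182.45454545454544
orange 201.5 [616.29 -64.79 147.89] [0.45, 0.45]
orange 225 [617.39 -64.59 173.52] [0.42, 0.42]
orange 250 [618.49 -64.38 199.32] [0.38, 0.38]
scene 37 217.0810810810811 191.21621621621622
top 9 272.77777777777777 177.22222222222223
```

The holes are 89.4 mm apart (90 expected), and the tools are 169.7 mm apart (170 expected). The handle bottoms are at z of about 146, so the tool origins are at about 139.5. These all agree, so I take the spade.

```bash
cat > take.py <<'E'
from look import *
R=ori(np.radians(40),0,False);O=list(rpy(R))
def G(p,**k): return bot.movel(list(tcp(p,R)),O,**k)
def take(x,y,z):
    bot.grip(0.65,60)
    bot.move_ptp(list(tcp((x-90,y,z),R)),O)
    print('approach hit',G((x,y,z),max_speed=100,threshold=6))
    bot.grip(0,60);s=bot.get_state();print('grip',s['opening'],s['gripper_force'],s['contact_force'])
    print('lift',G((x,y,z+18),max_speed=60),bot.get_state()['contact_force'])
    print('draw',G((x-75,y,z+18),max_speed=80,threshold=12),bot.get_state()['contact_force'])
    s=bot.get_state();print(s['opening'],s['t'],s['tcp_pos'])
E
python3 - <<'E'
from take import *
take(624,-64.6,200)
m=imaging.camera_model('wrist');im=imaging.capture('wrist');cv2.imwrite('pics/sp.png',im);pickle.dump(m,open('sp.pkl','wb'))
cv2.imwrite('pics/spv.png',np.hstack([im[::2,::2],cv2.resize(imaging.capture('scene')[110:310,110:310],(192,192))]))
E
```

```text
approach hit False
grip 0.17935810349354145 58.3478307723999 [-0.38 -0.03 -0.87]
lift False [ 0.78  0.13 -2.02]
draw False [ 0.49 -1.23 -0.49]
0.18148663631636822 9.225 [564.14 -64.84 206.23]
```

View pics/spv.png

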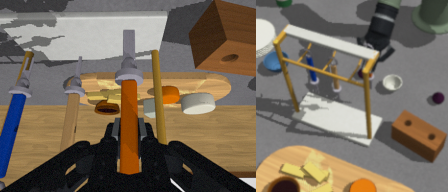

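The spade is held, upright and off its hook. In the wrist view the collar is at about (128,72) at half scale. I measure the collar and blade in the hand.

Run:
```python
from meas import *
im,m=load('sp')
cv2.imwrite('pics/spc.png',cv2.resize(im[40:260,170:350],None,fx=2.7,fy=2.7,interpolation=cv2.INTER_CUBIC))
s=bot.get_state();print(s['tcp_pos'],m['position'])
k=mask(im,'orange');y,x=np.nonzero(k);print('handle rows',y.min(),y.max(),[(r,x[y==r].min(),x[y==r].max()) for r in range(y.min(),y.min()+60,10)])
for z in(-69+7,-69+14): pass
```

```text
[564.08 -64.69 206.02] [405.46 -65.18 238.28]
handle rows 160 348 [(160, np.int64(250), np.int64(268)), (170, np.int64(243), np.int64(272)), (180, np.int64(243), np.int64(272)), (190, np.int64(243), np.int64(272)), (200, np.int64(242), np.int64(273)), (210, np.int64(242), np.int64(273))]
```

View pics/spc.png

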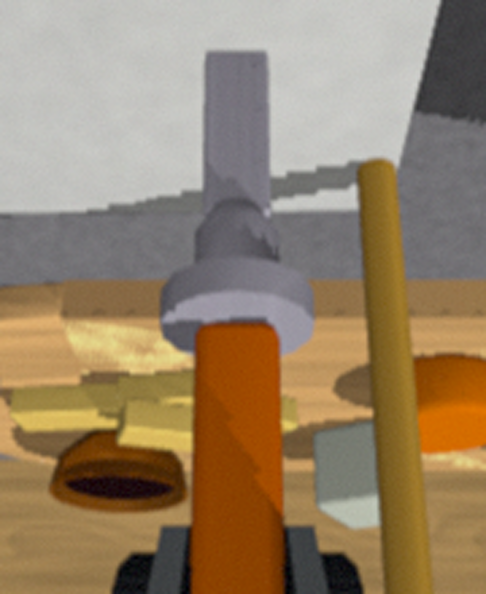

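The collar spans columns 229–286, row about 157. From its 30 mm width that gives x≈546–551 (grasp at 549) and an origin 65 mm below the grasp point. It is straight and centred. I carry it over the far hole and look.

Run:
```python
from take import *
G((549,-64.6,262),max_speed=150)
G((549,120,262),max_speed=200)
G((633,189.7,262),max_speed=150)
G((633,189.7,219),max_speed=100);bot.dwell(.2)
m=imaging.camera_model('wrist');im=imaging.capture('wrist');cv2.imwrite('pics/i1.png',im);pickle.dump(m,open('i1.pkl','wb'))
cv2.imwrite('pics/i1c.png',cv2.resize(im[:200,130:390],None,fx=3,fy=3,interpolation=cv2.INTER_CUBIC))
s=bot.get_state();print(s['t'],s['tcp_pos'],proj(m,[[633,189.7,85],[614.6,101.8,85],[633,189.7,92]]))
```

```text
12.55 [648.   189.82 207.85] [[257.65  50.62]
 [104.4   25.14]
 [257.67  59.06]]
```

View pics/i1c.png

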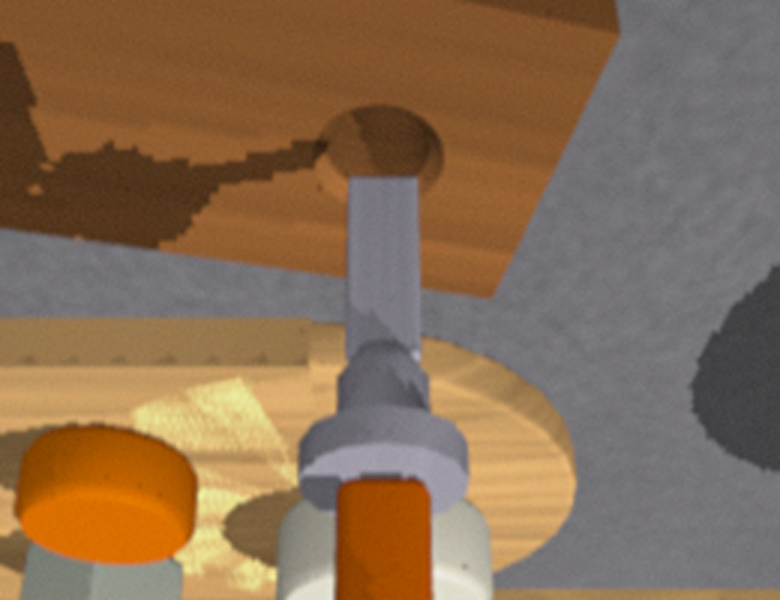

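The hole is centred at crop (381,152), full-res (257,50.7). The prediction was (257.7,50.6), and the blade tip at row 59 also matches its prediction. I insert it under guard.

Run:
```python
from take import *
f0=bot.get_state()['contact_force']
for z in(175,165,160,155,152,150,148,146,144):
    h=G((633,189.7,z),max_speed=40,threshold=8)
    s=bot.get_state();print(z,h,s['contact_force']-f0,s['tcp_pos'][2]-bot_z if 0 else s['tcp_pos'][2]+19*np.sin(np.radians(40)),s['opening'])
    if h:break
print(s['t'])
m=imaging.camera_model('wrist');im=imaging.capture('wrist');cv2.imwrite('pics/i2.png',im)
```

```text
175 False [ 0.21 -1.17 -0.41] 175.13587210462384 0.17570048114982445
165 False [ 1.69 -1.47 -0.04] 164.90536280517279 0.18072001169809448
160 False [ 5.52 -1.    0.39] 161.16656961261535 0.17845155618181746
155 False [ 7.   -1.7   0.25] 155.4096911803897 0.18016786368103507
152 False [ 6.37 -1.53  0.27] 152.56028685305205 0.1802622536693901
150 False [ 6.84 -2.26  1.24] 150.81554975843588 0.17427615649961564
148 False [ 5.97 -0.94  0.92] 148.88154785434062 0.17562705201915918
146 False [ 6.24 -2.34  1.32] 146.93077748457824 0.17957190916614305
144 False [-0.14 -2.28 10.87] 146.6543297799221 0.17556819574665333
16.0
```

The collar is home: +10.9 N at z 146.6. I release, back off and check.

Run:
```python
from take import *
s=bot.get_state();p=np.array(s['tcp_pos'])
bot.movel(list(p+[2,0,0.5]),O,max_speed=30)
bot.grip(0.6,60)
bot.movel(list(p+[-95,0,20]),O,max_speed=120);bot.dwell(.2)
m=imaging.camera_model('wrist');im=imaging.capture('wrist');cv2.imwrite('pics/r1.png',im);pickle.dump(m,open('r1.pkl','wb'))
cv2.imwrite('pics/r1c.png',cv2.resize(im[30:330,130:390],None,fx=2,fy=2,interpolation=cv2.INTER_CUBIC))
print(bot.get_state()['t'],proj(m,[[633,189.7,85],[633,189.7,92],[627,189.7,92],[627,189.7,208]]))
```

```text
18.0333 [[258.18 187.47]
 [258.2  195.18]
 [258.21 192.45]
 [258.55 352.1 ]]
```

View pics/r1c.png

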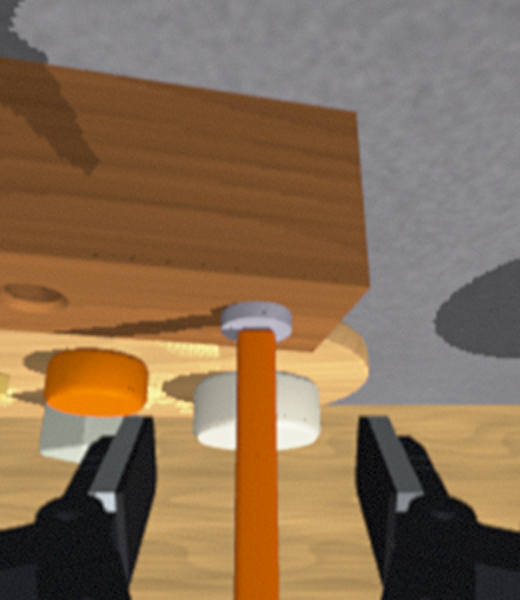

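The spade's collar sits flush on the block at crop (256,320), with the handle straight. Now the fork.

Run:
```python
from take import *
G((500,60,225),max_speed=200)
take(629,-234.4,197)
G((554,-234.4,262),max_speed=150)
G((535,20,262),max_speed=200)
G((616,101.8,262),max_speed=150)
G((616,101.8,219),max_speed=100);bot.dwell(.2)
m=imaging.camera_model('wrist');im=imaging.capture('wrist');cv2.imwrite('pics/j1.png',im);pickle.dump(m,open('j1.pkl','wb'))
cv2.imwrite('pics/j1c.png',cv2.resize(im[:200,130:390],None,fx=3,fy=3,interpolation=cv2.INTER_CUBIC))
s=bot.get_state();print(s['t'],s['tcp_pos'],proj(m,[[614.6,101.8,85],[614.6,101.8,95]]))
```

```text
approach hit False
grip 0.1769260815032294 58.32010746002197 [0.61 0.17 0.82]
lift False [ 0.1   0.36 -1.13]
draw False [-0.42  0.25 -0.54]
0.1782446721625876 23.3083 [ 568.93 -234.65  203.11]
26.95 [631.03 101.79 207.83] [[257.95  48.81]
 [257.98  61.  ]]
```

View pics/j1c.png

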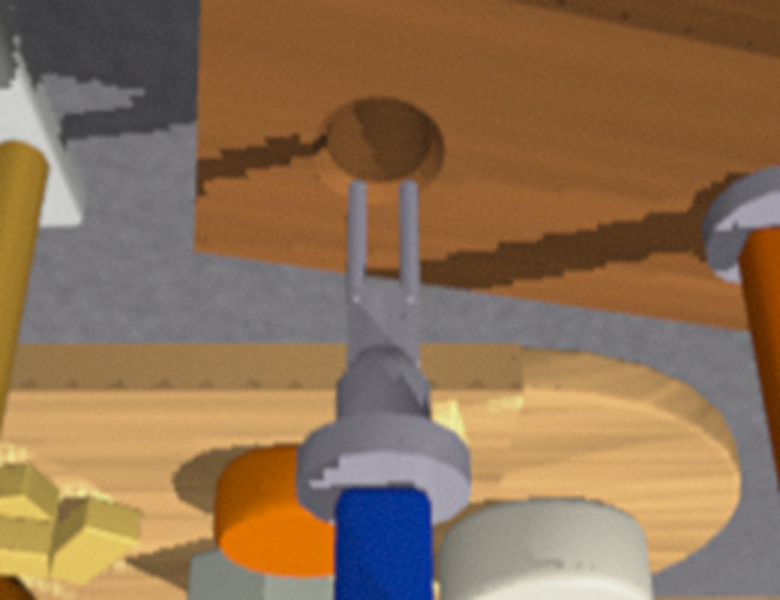

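The fork's prongs are at crop (383,182), aligned with the hole centre at (382,146), and the hole is where predicted. I insert it, correcting sideways by force.

Run:
```python
from take import *
f0=np.array(bot.get_state()['contact_force']);x,y=616.,101.8
for z in(175,168,163,159,156,153,151,149,147,145,143):
    h=G((x,y,z),max_speed=40,threshold=8)
    s=bot.get_state();f=s['contact_force']-f0;print(z,h,f,s['tcp_pos'][2]+12.2,x,y)
    if f[2]>7:break
    x+=np.clip(f[0]*.3,-1.2,1.2)*(abs(f[0])>2.5);y+=np.clip(f[1]*.3,-1.2,1.2)*(abs(f[1])>2.5)
print(s['t'],s['tcp_pos'])
```

```text
175 False [ 0.97 -0.52 -0.78] 175.10988443890648 616.0 101.8
168 False [ 1.29  0.07 -0.72] 167.5530494984439 616.0 101.8
163 False [ 0.8  -1.24 -0.08] 163.10648233421685 616.0 101.8
159 False [ 6.18 -0.2   0.01] 159.8637047903695 616.0 101.8
156 False [ 7.85 -1.15 -0.41] 156.70101508457526 617.2 101.8
153 False [ 5.92 -1.23 -0.11] 153.1466926784492 618.4000000000001 101.8
151 False [ 5.98 -1.15  0.31] 150.54303461698095 619.6000000000001 101.8
149 False [ 4.78 -0.41 -1.16] 147.90932903130002 620.8000000000002 101.8
147 False [ 0.62  0.11 -0.35] 145.64582992515915 622.0000000000002 101.8
145 False [ 0.47 -0.29  0.01] 144.44766856332234 622.0000000000002 101.8
143 False [ 0.98 -0.54  2.61] 143.65393281054617 622.0000000000002 101.8
30.8 [637.16 101.87 131.45]
```

Run:
```python
from take import *
h=G((622,101.8,139),max_speed=20,threshold=8)
s=bot.get_state();print(h,s['contact_force'],s['tcp_pos'][2]+12.2)
p=np.array(s['tcp_pos']);bot.movel(list(p+[0,0,0.7]),O,max_speed=30)
bot.grip(0.6,60)
bot.movel(list(p+[-110,0,25]),O,max_speed=120);bot.dwell(.2)
m=imaging.camera_model('wrist');im=imaging.capture('wrist')
cv2.imwrite('pics/f1.png',np.hstack([im[:380,110:490],cv2.resize(imaging.capture('scene')[110:310,110:310],(380,380),interpolation=cv2.INTER_CUBIC)]))
print(bot.get_state()['t'],proj(m,[[614.6,101.8,92],[633,189.7,92]]))
```

```text
True [0.71 0.75 1.63] 143.64822945671503
33.0833 [[257.97 196.37]
 [353.92 203.63]]
```

View pics/f1.png

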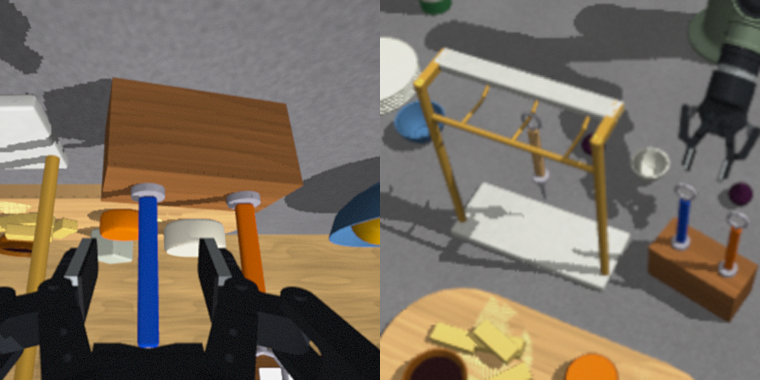

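Both collars are flush on the block, at crop (148,191) and (243,200), where predicted. The handles are upright, the knife is still hanging, and the hand is clear.

Run:
```python
from take import *
p=np.array(bot.get_state()['tcp_pos']);bot.movel(list(p+[-30,0,30]),O,max_speed=80);bot.dwell(.5)
print(bot.get_state()['contact_force'],bot.get_state()['t']);print(bot.sign_off())
```

```text
[ 0.49 -0.46 -0.06] 34.2583
the job is handed in; nothing more can be done
None
```

I handed the job in at about 34 s: the last camera views show the fork and spade upright in the block with their collars on its top, the knife still on its hook and the nearby bowls and figs in place; no verdict came back.

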